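# Bed in a taper-shank setting die and knock it loose

### The arm

A 6-joint arm with a two-finger parallel gripper is mounted at the origin on the work surface. World frame = base frame: x ahead of the robot, y to its left, z up, the work surface at z = 0. Lengths are in m, angles in rad, forces in N, time in s.
With the tool pointing down it reaches from about 0.375 to 0.9 m from the base axis. Payload 3.1 kg.
Tool frame: the origin (TCP) lies at the very end of the fingers, on their centre line; the grasp point (between the pads) lies env.pinch_z behind it (env.pinch_z is the distance from the TCP to the grasp point, in m); z points along the fingers, y is the line along which they close (so a half turn about z gives the same grasp; the last joint's range is limited). The gripper opens to 87 mm and grips with 3 to 60 N. Pads are 19 mm wide; open, the fingers measure 117 mm over their backs; the gripper's body (75 mm by 190 mm) begins 51 mm behind the grasp point.
Start: joints at [1.095, 0.527, 1.433, -0, 1.181, -0.178], TCP at [0.183, 0.597, 0.223] pointing down, gripper open.
Joint ranges: [-3.08, 3.08], [-0.75, 2.2], [0.22, 2.44], [-1.43, 4.57], [0, 2.65], [-2.85, 2.85]. Speed limits (rad/s): [2.79, 2.79, 3.14, 3.14, 3.14, 3.14].

### API

Orientations are given as a unit quaternion [w, x, y, z].
In Python, from bench import env gives the robot as it stands. The module is installed in compiled form; this text tells all that it offers.
- The arm moves only by the tool play_rows, never from a script. Its argument "increments" is a list of rows, each a list of 3 entries, a list of its own where there are three numbers: the opening in per cent of the stroke, from 0 (shut) to 100 (fully open), then the shift along the tool's x, y, z in units of 25 mm (1.0 is 25 mm), then the turn about the tool's z in rad. In form: [[hand, [tx, ty, tz], twist], ...]. A call has 1 to 12 rows; each row shifts and turns the commanded pose from where the row before left it, along the tool's axes as they then stand; what a row does not reach is not made up. A row lasts 1/8 s, in which the tool goes at most 62.5 mm and 10.7 degrees, less where a joint would pass 70% of its speed; a pose out of reach is approached as far as the arm can. A call is refused whole if a number of a shift passes 1 or a number of a turn 0.188, either way. A call with a gripper value outside its range is refused whole. The fingers move at their own pace and stop on an object; "squeeze" is the grip in N (left out, the last holds). Time passes only in rows, so rows that do not move let the fingers close. It gives the time, the measured TCP pose, the force, the opening and the grip force at its end, in the units of the state.
- env.observe(): the state, without advancing time (a new reading comes with each control period).
- env.snapshot(name): name is "side" or "top"; returns (picture, depth): 400x640x3 uint8, red, green, blue; 400x640 float32, m along the optical axis (not along the pixel's ray), 0 where there is no reading.
- env.camera_model(name): a dict with "fx", "fy", "cx", "cy" (pixels), "dist_coeffs" ([k1, k2, p1, p2, k3] as OpenCV has them; the pictures are not rectified), "world_from_camera" (4x4, takes a point from camera to world coordinates). Camera axes: x right, y up, looking along -z (the intrinsics and any distortion apply to the point x, -y, -z); pixel columns grow to the right and rows downward; lengths in m; the calibration is good to about 2 mm. A picture is of the moment at which its call begins. camera_model takes no time and is no camera call.
- env.close_job(): hands the job in; it is judged then, once.
The state is a dict: "time_s": time; "joint_pos": joint angles; "joint_velocities": joint speeds; "joint_torque": joint torques, N m; "eef_pos": TCP position; "orientation": TCP orientation; "wrist_force": force on the tool from outside, world axes, zero at the start; "moment": the same for the moment, N m; "finger_gap": opening from 0.0 (shut) to 1.0 (fully open); "gripper_force": force on a finger pad.
Only numpy, scipy, OpenCV 4.12 (cv2) and the standard library are available. Lean on these libraries where they do the work, as an engineer would, in place of code of your own. Each camera call takes 0.05 s, during which the arm holds its last target. There are 200 camera calls.

### The job

Trial-fit the yellow setting die: take it from the rack, ease its tapered shank into the bench holder with a gentle twisting push (a straight shove takes too much force) until its shoulder sits flush on the holder's rim, and let go, so that it stays home by its own grip. Then drive the red-handled wedge through the holder's cross slot until the die has been lifted about 10 mm and is free, without touching the die again, and leave the wedge in the slot with the die standing loose on it. Never push the die into the holder with more than about 25 N, and leave everything else where it is.

Things in the scene. Friction and masses are not known exactly. Their poses are not given: they have to be found in the camera images.
- die_grip (a point): Middle of the square head (24 x 24 x 38 mm) of the yellow setting die, the only yellow one of three alike dies (yellow, blue, red) in a rack, in any order. z up along the die, x and y square to the head's faces. 26 mm above the flange's underside, 20 mm above its top face. On top a steel boss, 18 mm diameter, 6 mm high. Mass about 0.2 kg.
- die_shoulder (a point): Centre of the underside of the die's flange (48 mm diameter, 6 mm thick). Below it the tapered round steel shank, 46 mm long, 34 mm in diameter here and 14 mm at its lower end. In the rack the flange rests on the rack's top.
- rack: Fixed plywood rack: board 75 mm (its x) by 270 mm (its y, the row of dies), top 67 mm above the table. Origin on the table under its middle. Three dies stand in it at y = -85, 0 and 85 mm.
- holder: Die holder, fixed. Origin on the table under its centre; z is the bore's axis, x runs along the cross slot. Foot plate 100 (x) by 90 (y) by 12 mm, grey block 60 (x) by 61 mm, round steel head 69 mm in diameter on top, up to the rim 84 mm above the table.
- holder_rim (a point): Centre of the holder's mouth (39 mm inner diameter), level with its rim. Four sprung brass jaws inside, tapered like the shank, start to grip with the shoulder about 9 mm above the rim, harder the deeper it goes. Last millimetres: 28 to 36 N pushed straight, about 10 to 18 N while turning to and fro (1 rad per 2 mm). Friction then holds the die.
- head (a joint): How far (m) the holder's round steel head, with jaws and rim, has sunk on its cushion spring: 0 at rest and up to about 15 N of downward push, then 1 mm per 5 N; 2.5 mm (27 N) is too hard, its stop is at 6 mm. It springs back up when let go.
- holder_slot (a point): Centre of the slot's floor, on the bore's axis, 28 mm above the table. The straight slot goes right through the block along the holder's x, open at both ends (30 mm either way); 21 mm wide, roof 26 mm above the floor. The wedge may come from either end. The lower end of a die that is home is 10 mm above this point.
- wedge_grip (a point): Point to grip the wedge (steel, about 0.24 kg, 160 mm long, standing on its flat underside): middle of its red handle (44 mm long, 18 mm wide, 34 mm high), 22 mm above the underside; x points to the nose, z up. Driven on the slot's floor until this point is about 74 mm from the bore's axis, it lifts the die 11 mm; takes 10 to 25 N.
- wedge_nose (a point): Foremost point of the wedge's round nose, 138 mm ahead of the grip point, 3 mm above the underside. The polished blade is 16 mm wide; its top slopes up from 6 mm high at 8 mm behind this point to 21 mm high at 70 mm behind it, then stays level back to the handle, whose front face is 116 mm behind this point.
Not all that is in view belongs to the job. What is shaped like the part that bears die_grip but green, orange or turquoise is not meant.

How it is judged:
On the way, in this order (a step that is already met when the one before it is completed fails the run):
1. the yellow die is seated home: shoulder within 1.5 mm of the rim, centred within 4 mm, upright, and stays there untouched (z of die_shoulder in the frame of holder_rim below 0.0015 m and horizontal distance between die_shoulder and holder_rim below 0.004 m and angle between die_grip's own z axis and vertical below 0.06 rad and contact force between the fingers and die below 0.1 N), for 0.3 s.
2. the wedge's nose is in the slot under the die while the die is still home and untouched (all of step 1 and horizontal distance between wedge_nose and holder_rim below 0.022 m and height (world z) of wedge_nose between 0.025 and 0.045 m).
At the end, for the whole second after the job is handed in: The yellow die stands in the holder's mouth, resting on the wedge with its shoulder 8 to 18 mm above the rim, within 10 mm of the bore's axis and tilted less than 0.3 rad; the wedge lies in the slot on its floor; both are let go and at rest (z of die_shoulder in the frame of holder_rim between 0.008 and 0.018 m and horizontal distance between die_shoulder and holder_rim below 0.01 m and angle between die_grip's own z axis and vertical below 0.3 rad and contact force between wedge and die above 0.2 N and height (world z) of wedge_nose between 0.025 and 0.04 m and linear speed of each of die, wedge below 0.02 m/s); the robot touches nothing.
It fails at once if the die is pushed with about 27 N or more (the holder's cushioned head sinks by more than 2.5 mm) (value of joint head above 0.0025 m).
It fails at once if the die is touched with the gripper once the wedge is in the slot (contact force between the fingers and die above 0.5 N and horizontal distance between wedge_nose and holder_rim below 0.028 m).
It fails at once if something else on the table is moved by more than 30 mm (distance of any of die_blue, die_red, weight0, weight1, cutter, pincup, spool from where it was at the start of the episode above 0.03 m).
It also fails if it takes over 72 s, if anything falls off the work surface, if the arm or the gripper's body presses on something with over 40 N, if the wrist force passes 120 N, or if a joint passes its speed limit or range.

## Working session

There is one attempt and no reset: what is moved stays moved. The work goes in short steps, Python scripts to look and compute and a tool call to move; the robot and the scene stay as the last step left them, time stands still between calls to the robot, and variables do not carry over. Pictures are saved under pics/ and viewed, at most 10 in all, crops included, and the job is handed in when it is done.

Besides the shell and the picture viewer there is one more tool, called after "Request:" by a JSON object that holds its "api" and its "payload", one argument or row to a line. play_rows: Moves the arm, as the interface text tells. Its arguments: {"type":"object","properties":{"increments":{"type":"array"},"squeeze":{"type":"number"}},"required":["increments"]}

```bash
mkdir -p pics
cat > h.py <<'E'
import numpy as np,cv2
from bench import env
def snap(n,f):
    p,d=env.snapshot(n); cv2.imwrite(f'pics/{f}.png',p[:,:,::-1]); np.save(f'pics/{f}.npy',d); return p,d
def cloud(n,d):
    m=env.camera_model(n); h,w=d.shape
    u,v=np.meshgrid(np.arange(w),np.arange(h))
    K=np.array([[m['fx'],0,m['cx']],[0,m['fy'],m['cy']],[0,0,1.]])
    q=cv2.undistortPoints(np.stack([u,v],-1).reshape(-1,1,2).astype(np.float64),K,np.array(m['dist_coeffs'],float)).reshape(h,w,2)
    P=np.stack([q[...,0]*d,-q[...,1]*d,-d,np.ones_like(d)],-1)
    W=(P@np.array(m['world_from_camera']).T)[...,:3]; W[d==0]=np.nan
    return W
E
python3 - <<'E'
from h import *
for n in('top','side'):
    snap(n,n+'0'); m=env.camera_model(n); print({k:np.round(v,3).tolist() for k,v in m.items()})
print(env.observe(),env.pinch_z)
E
```

```text
{'fx': 508.699, 'fy': 508.699, 'cx': 327.912, 'cy': 200.262, 'dist_coeffs': [-0.056, 0.0, 0.0, 0.0, 0.0], 'world_from_camera': [[0.018, 0.979, -0.202, 0.243], [-1.0, 0.018, -0.004, 0.03], [-0.0, 0.202, 0.979, 1.492], [0.0, 0.0, 0.0, 1.0]]}
{'fx': 451.094, 'fy': 451.094, 'cx': 313.766, 'cy': 199.154, 'dist_coeffs': [-0.106, 0.0, 0.0, 0.0, 0.0], 'world_from_camera': [[-0.991, 0.088, -0.099, 0.453], [-0.132, -0.588, 0.798, 0.951], [0.012, 0.804, 0.594, 0.788], [0.0, 0.0, 0.0, 1.0]]}
{'time_s': 0.1, 'joint_pos': array([ 1.09450601e+00,  5.28375578e-01,  1.43378596e+00, -1.52466790e-06,
        1.18141225e+00, -1.78485457e-01]), 'joint_velocities': array([ 3.09257447e-04, -1.35753094e-03, -3.47142671e-03, -6.11081505e-05,
       -1.60594865e-03,  8.12594985e-04]), 'joint_torque': array([ 3.78007974e-05, -4.40983379e+01, -1.77150679e+01,  6.34608348e-02,
        5.33315877e-02, -2.17293967e-05]), 'eef_pos': array([0.18304049, 0.59689558, 0.22166429]), 'orientation': array([-3.17869167e-04,  1.48352439e-01,  9.88934059e-01, -9.38178284e-04]), 'wrist_force': array([-0.62450431,  0.92495579, -0.62003018]), 'moment': array([-0.01603576,  0.02570707, -0.02288975]), 'gripper_force': 0.0, 'finger_gap': 1.0023246275782656} 0.0187
```

View pics/top0.png

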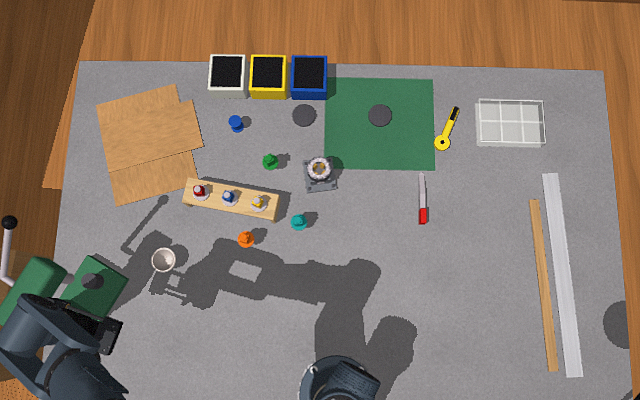

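View pics/side0.png

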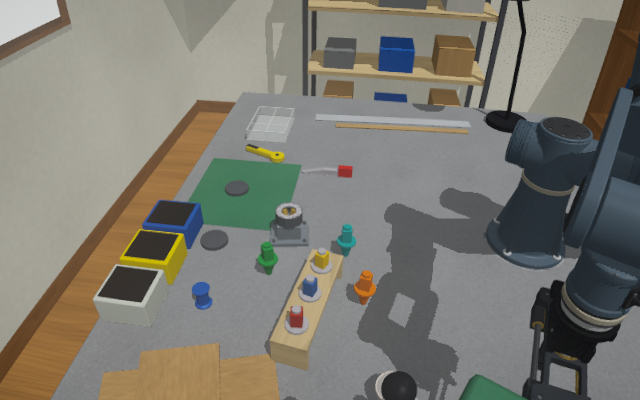

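The top view shows the rack at (230,200) with dies in the order red (200,191), blue (229,197) and yellow (259,203). The holder is at (319,170) and the wedge at (422,195), handle towards the robot. Green (270,161), turquoise (299,222) and orange (246,239) are lookalikes, and the yellow cutter is at (447,130). The yellow die in the rack at (259,203) is the one meant. I'll confirm it in an enlarged crop.

Run:
```python
from h import *
t=cv2.imread('pics/top0.png'); s=cv2.imread('pics/side0.png')
a=cv2.resize(t[145:225,170:290+60],None,fx=4.4,fy=4.4,interpolation=cv2.INTER_CUBIC)
b=cv2.resize(t[165:230,400:445],None,fx=3.5,fy=3.5); c=cv2.resize(s[195:285,240:370],None,fx=2.5,fy=2.5)
o=np.zeros((590,800,3),np.uint8); o[:352,:792]=a[:352,:792]; o[355:355+b.shape[0],:b.shape[1]]=b[:235]; o[355:355+225,200:200+c.shape[1]]=c
cv2.imwrite('pics/crop1.png',o)
W=cloud('top',np.load('pics/top0.npy')); V=cloud('side',np.load('pics/side0.npy'))
def st(name,W,im,box,lo,hi,f=None):
    y0,y1,x0,x1=box; w=W[y0:y1,x0:x1].reshape(-1,3); c=im[y0:y1,x0:x1].reshape(-1,3).astype(int)
    k=(w[:,2]>lo)&(w[:,2]<hi)
    if f is not None:k&=f(c)
    w=w[k]; 
    if len(w)<4: print(name,len(w)); return
    r=cv2.minAreaRect((w[:,:2]*1000).astype(np.float32))
    print(name,len(w),'med',np.median(w,0).round(4),'rect',np.round(r[0],1),np.round(r[1],1),round(r[2],1))
yel=lambda c:(c[:,2]>150)&(c[:,1]>110)&(c[:,0]<90)
red=lambda c:(c[:,2]>130)&(c[:,1]<60)&(c[:,0]<60)
for n,W_,im,bx in(('top',W,t,(185,220,240,285)),('side',V,s,(235,280,300,350))):
    st(n+' yel',W_,im,bx,.08,.125,yel); st(n+' boss',W_,im,bx,.112,.13)
    st(n+' flange',W_,im,bx,.066,.085)
st('rack top',W,t,(170,230,175,290),.055,.069)
st('rack side',V,s,(240,365,265,350),.06,.069)
st('hold top',W,t,(145,200,295,345),.076,.09); st('hold foot',W,t,(145,200,295,345),.006,.02);st('hold block',W,t,(145,200,295,345),.02,.09)
st('hold side',V,s,(195,250,265,312),.076,.09); st('foot side',V,s,(195,250,260,318),.006,.02)
st('wedge red top',W,t,(165,230,410,435),.01,.06,red); st('wedge all',W,t,(165,230,410,435),.004,.06)
st('wedge red s',V,s,(160,185,330,360),.01,.06,red); st('wedge all s',V,s,(160,185,298,360),.004,.06)
```

```text
top yel 33 med [0.5155 0.2313 0.1076] rect [522.8 234.2] [22.6 25.5] 69.0
top boss 37 med [0.5233 0.2341 0.1152] rect [521.5 233.2] [20.  19.5] 69.2
top flange 483 med [0.5215 0.2362 0.0685] rect [523.8 240. ] [111.3  75.2] 79.8
side yel 92 med [0.5165 0.2383 0.1061] rect [523.5 232.4] [26.  25.2] 64.5
side boss 102 med [0.5311 0.3061 0.1171] rect [530.8 273.1] [102.8  20.6] 78.1
side flange 671 med [0.5178 0.2419 0.0687] rect [518.9 201.7] [166.8  75.7] 79.8
rack top 1569 med [0.535  0.3069 0.0654] rect [537.9 318.6] [271.5  76.5] 80.1
rack side 2126 med [0.539  0.3521 0.0671] rect [579.4 277.3] [334.6 169.8] 80.3
hold top 332 med [0.6268 0.0658 0.0826] rect [627.3  64.6] [68.1 68.3] 10.7
hold foot 454 med [0.6017 0.0597 0.0108] rect [641.3  60.9] [159.6 144.5] 1.0
hold block 548 med [0.6242 0.0646 0.0797] rect [630.6  65.2] [77.5 68.8] 0.9
hold side 361 med [0.6305 0.0704 0.0833] rect [625.7 120.9] [ 67.7 188.1] 3.1
foot side 498 med [0.6209 0.0895 0.0118] rect [630.8  64.2] [100.7  92.5] 8.3
wedge red top 97 med [ 0.5028 -0.2425  0.0317] rect [ 506. -243.] [19.1 47.6] 90.0
wedge all 375 med [ 0.5514 -0.2425  0.0166] rect [ 567.9 -246. ] [ 72.8 184.3] 88.6
wedge red s 113 med [ 0.5044 -0.2377  0.0268] rect [ 504.3 -242.1] [20.  40.9] 82.9
wedge all s 372 med [ 0.5412 -0.2389  0.0159] rect [ 566.8 -237.2] [ 94.9 197.8] 77.9
```

View pics/crop1.png

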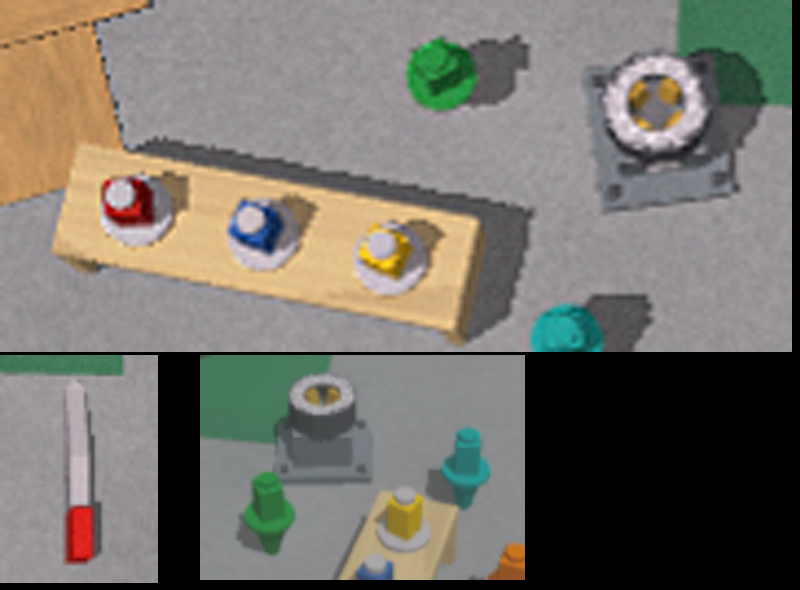

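The crop confirms it: the only yellow die stands at the right end of the rack, its boss about (383,245) in the crop. The holder's slot runs roughly along world x, with the foot's edge turned about 8°. The wedge's nose points away from the robot.

Request:
{"api": "play_rows", "payload": {
  "increments": [
    [100,[-0.96,-0.55,0],0],
    [100,[-0.96,-0.55,0],0],
    [100,[-0.96,-0.55,0],0],
    [100,[-0.96,-0.55,0],0],
    [100,[-0.96,-0.55,0],0],
    [100,[-0.96,-0.55,0],0],
    [100,[-0.96,-0.55,0],0],
    [100,[-0.96,-0.55,0],0],
    [100,[-0.96,-0.55,0],0],
    [100,[-0.96,-0.55,0],0],
    [100,[-0.96,-0.55,0],0],
    [100,[-0.96,-0.55,0],0]
  ]
}}

```text
time_s: 1.6
eef_pos: [0.4105, 0.3544, 0.2222]
orientation: [-0.0, 0.148, 0.989, -0.0]
wrist_force: [0.7, 0.6, -0.3]
finger_gap: 1.002
gripper_force: 0.0
```

Request:
{"api": "play_rows", "payload": {
  "increments": [
    [100,[-0.96,-0.55,0],0],
    [100,[-0.96,-0.55,0],0],
    [100,[-0.96,-0.55,0],0],
    [100,[-0.96,-0.55,0],0],
    [100,[0,0,0],0.186],
    [100,[0,0,0],0.186],
    [100,[0,0,0],0.186],
    [100,[0,0,0],0.186],
    [100,[0,0,0],0.186],
    [100,[0,0,0],0.186],
    [100,[0,0,0],0.186],
    [100,[0,0,0],0.186]
  ]
}}

```text
time_s: 3.1
eef_pos: [0.4855, 0.2743, 0.2221]
orientation: [-0.0, 0.781, 0.625, -0.001]
wrist_force: [-0.9, 0.1, -0.3]
finger_gap: 0.999
gripper_force: 0.0
```

```bash
cat >> h.py <<'E'
def go(x,y,z,yd=None):
    "tool units to a world target; yd = wanted direction of tool y, deg (mod 180); twist is applied after the shift"
    from scipy.spatial.transform import Rotation as R
    o=env.observe(); q=o['orientation']; M=R.from_quat([q[1],q[2],q[3],q[0]]).as_matrix()
    a=np.degrees(np.arctan2(M[1,1],M[0,1])); u=M.T@(np.array([x,y,z])-o['eef_pos'])/.025
    tw=0 if yd is None else -np.radians((yd-a+90)%180-90)
    print('t',round(o['time_s'],2),'pos',o['eef_pos'].round(4),'toolY',round(a,2),'q6',round(o['joint_pos'][5],2),'tilt',np.degrees(np.arccos(-M[2,2])).round(2),'units',u.round(3),'twist',round(tw,3),'F',o['wrist_force'].round(2),'gap',round(o['finger_gap'],3),'grip',round(o['gripper_force'],1))
E
python3 - <<'E'
from h import *
p,d=snap('top','top1'); p2,d2=snap('side','side1')
go(.5228,.2335,.15,-23)
# wedge and holder details with the arm still out of their way
W=cloud('top',np.load('pics/top0.npy'));w=W[160:230,410:435].reshape(-1,3)
k=(w[:,2]>.012)&(w[:,2]<.05);w=w[k]
for a,b in((.48,.5),(.5,.53),(.53,.56),(.56,.59),(.59,.62),(.62,.66)):
    m=w[(w[:,0]>a)&(w[:,0]<b)]; print(a,len(m),m.mean(0).round(4) if len(m) else '')
print(cv2.minAreaRect((w[:,:2]*1000).astype(np.float32)))
t=cv2.imread('pics/top1.png'); s=cv2.imread('pics/side1.png')
a=cv2.resize(t[170:230,220:320],None,fx=4,fy=4,interpolation=cv2.INTER_CUBIC); b=cv2.resize(s[210:290,280:380],None,fx=4,fy=4,interpolation=cv2.INTER_CUBIC)
o=np.zeros((320,800,3),np.uint8); o[:240,:400]=a; o[:,400:]=b; cv2.imwrite('pics/crop2.png',o)
E
```

```text
t 3.2 pos [0.4856 0.2744 0.2221] toolY -12.31 q6 0.53 tilt 0.06 units [-1.279  1.806  2.885] twist 0.187 F [-0.22  0.08 -0.73] gap 1.001 grip 0.0
0.48 55 [ 0.49   -0.2418  0.0291]
0.5 63 [ 0.5133 -0.2412  0.0292]
0.53 52 [ 0.545  -0.2428  0.0193]
0.56 56 [ 0.5749 -0.2426  0.0178]
0.59 22 [ 0.5995 -0.2437  0.0147]
0.62 1 [ 0.6205 -0.2483  0.0157]
((550.89794921875, -243.73406982421875), (19.206954956054688, 139.4033203125), 89.06661224365234)
```

View pics/crop2.png

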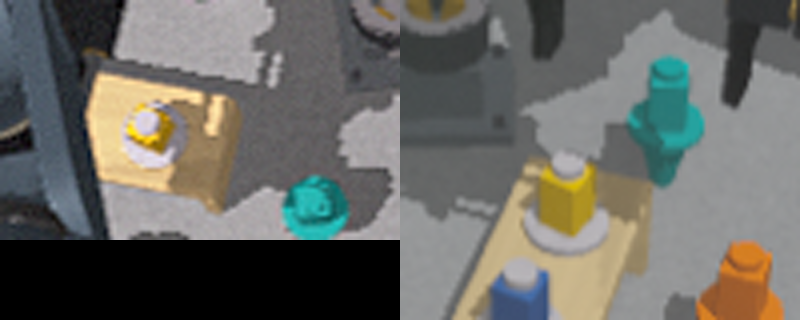

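Run:
```python
from h import *
from scipy.optimize import least_squares
def proj(n,P):
    m=env.camera_model(n); T=np.linalg.inv(m['world_from_camera']); c=P@T[:3,:3].T+T[:3,3]; c=c*[1,-1,-1]
    K=np.array([[m['fx'],0,m['cx']],[0,m['fy'],m['cy']],[0,0,1.]])
    return cv2.projectPoints(c,np.zeros(3),np.zeros(3),K,np.array(m['dist_coeffs'],float))[0][:,0]
def mask(n,f,box):
    im=cv2.imread(f'pics/{f}.png').astype(int);y0,y1,x0,x1=box
    k=np.zeros(im.shape[:2],bool); c=im[y0:y1,x0:x1]; k[y0:y1,x0:x1]=(c[...,2]-c[...,0]>90)&(c[...,1]-c[...,0]>60)&(c[...,2]>110);return k
# side view: hull of head box 24x24x38, z .074...112
S=8
def render(n,x,y,a,off,box):
    a=np.radians(a);R=np.array([[np.cos(a),-np.sin(a)],[np.sin(a),np.cos(a)]])
    q=np.array([[1,1],[1,-1],[-1,-1],[-1,1]])*.012@R.T+[x,y]
    P=np.vstack([np.c_[q,np.full(4,z)] for z in(.073,.111)]); p=proj(n,P)+off
    y0,y1,x0,x1=box; im=np.zeros(((y1-y0)*S,(x1-x0)*S),np.uint8)
    h=cv2.convexHull(((p-[x0,y0]+.5)*S).astype(np.int32)); cv2.fillConvexPoly(im,h,255)
    return cv2.resize(im,(x1-x0,y1-y0),interpolation=cv2.INTER_AREA)/255.
box=(236,278,304,342); k=mask('side','side0',box)
k1=mask('side','side1',box)
m=(k|k1)[box[0]:box[1],box[2]:box[3]].astype(float); print(m.sum())
print('\n'.join(''.join('#' if v else '.' for v in r) for r in m))
best=[]
for a in range(0,90,5):
  b=min((np.abs(render('side',.5228+dx,.2335+dy,a,[0,0],box)-m).sum(),dx,dy) for dx in np.arange(-.004,.0041,.001) for dy in np.arange(-.006,.0061,.002)); best.append((round(b[0],1),a,b[1:]))
for b in sorted(best)[:7]:print(b)
# depth faces
V=cloud('side',np.load('pics/side0.npy')); w=V[k]; w=w[(w[:,2]>.08)&(w[:,2]<.106)]
def res(p):
    c,s=np.cos(p[2]),np.sin(p[2]); d=w[:,:2]-p[:2]; u=np.abs(np.c_[d[:,0]*c+d[:,1]*s,-d[:,0]*s+d[:,1]*c]); return u.max(1)-.012
for a in(10,30,50,70):
    r=least_squares(res,[.5228,.2335,np.radians(a)],loss='soft_l1',f_scale=.002); print('depth',len(w),r.x[:2].round(4),np.degrees(r.x[2]).round(1),r.cost*1e6)
```

```text
183.0
......................................
......................................
......................................
......................................
......................................
......................................
......................................
......................................
......................................
......................................
......................................
......................................
......................................
......................................
......................................
......................###.............
............##........###.............
...........###........###.............
...........####......####.............
...........##############.............
...........##############.............
...........##############.............
...........##############.............
...........##############.............
...........##############.............
...........#############..............
...........#############..............
...........#############..............
..
[... 487 characters left out ...]
.................
......................................
(np.float64(77.4), 75, (np.float64(0.001), np.float64(-0.004)))
(np.float64(79.8), 80, (np.float64(0.001), np.float64(-0.002)))
(np.float64(82.2), 70, (np.float64(0.001), np.float64(-0.004)))
(np.float64(86.1), 85, (np.float64(0.001), np.float64(-0.002)))
(np.float64(86.3), 25, (np.float64(0.001), np.float64(-0.002)))
(np.float64(87.2), 65, (np.float64(0.001), np.float64(-0.004)))
(np.float64(90.8), 20, (np.float64(0.001), np.float64(0.0)))
depth 104 [0.5242 0.2318] -26.4 37.84906675425053
depth 104 [0.5242 0.2318] 63.6 37.850294702583724
depth 104 [0.5242 0.2318] 63.6 37.849967018260266
depth 104 [0.5242 0.2318] 63.6 37.84929825046829
```

Request:
{"api": "play_rows", "payload": {
  "increments": [
    [100,[-0.65,0.918,0],0],
    [100,[-0.65,0.918,0],0],
    [100,[0,0,0],0.11],
    [100,[0,0,0],0.11],
    [100,[0,0,0.9],0],
    [100,[0,0,0.9],0],
    [100,[0,0,0.9],0],
    [100,[0,0,0.9],0],
    [100,[0,0,0.9],0],
    [100,[0,0,0.9],0],
    [100,[0,0,0.38],0],
    [100,[0,0,0],0]
  ]
}}

```text
time_s: 4.7
eef_pos: [0.5234, 0.2328, 0.0775]
orientation: [-0.0, 0.843, 0.538, -0.001]
wrist_force: [0.5, 0.7, 0.0]
finger_gap: 1.001
gripper_force: 0.0
```

Request:
{"api": "play_rows", "payload": {
  "increments": [
    [60,[0,0,0],0],
    [30,[0,0,0],0],
    [10,[0,0,0],0],
    [10,[0,0,0],0],
    [10,[0,0,0],0],
    [10,[0,0,0],0],
    [10,[0,0,0],0],
    [10,[0,0,0],0]
  ],
  "squeeze": 40
}}

```text
time_s: 5.7
eef_pos: [0.5239, 0.2329, 0.078]
orientation: [0.0, 0.843, 0.538, 0.0]
wrist_force: [0.8, -0.0, 0.4]
finger_gap: 0.274
gripper_force: 40.0
```

Run:
```python
from h import *
go(.5235,.2328,.0775,-25); print(env.observe()['moment'])
```

```text
t 5.7 pos [0.5239 0.2329 0.078 ] toolY -24.93 q6 0.66 tilt 0.01 units [-0.011 -0.012  0.021] twist 0.001 F [ 0.78 -0.02  0.38] gap 0.274 grip 40.0
[-0.15137028  0.03524876 -0.01372674]
```

Request:
{"api": "play_rows", "payload": {
  "increments": [
    [10,[0,0,-0.5],0],
    [10,[0,0,-1],0],
    [10,[0,0,-1],0],
    [10,[0,0,-1],0],
    [10,[0,0,-0.5],0],
    [10,[0,0,0],0]
  ]
}}

```text
time_s: 6.45
eef_pos: [0.5242, 0.2331, 0.179]
orientation: [0.0, 0.843, 0.538, 0.001]
wrist_force: [-0.7, 0.2, -2.5]
finger_gap: 0.273
gripper_force: 40.0
```

Run:
```python
from h import *
go(.627,.0648,.175)
```

```text
t 6.45 pos [0.5242 0.2331 0.179 ] toolY -24.92 q6 0.66 tilt 0.11 units [-4.372  6.566  0.164] twist 0 F [-0.65  0.16 -2.55] gap 0.273 grip 40.0
```

Request:
{"api": "play_rows", "payload": {
  "increments": [
    [10,[-0.546,0.82,0],0],
    [10,[-0.546,0.82,0],0],
    [10,[-0.546,0.82,0],0],
    [10,[-0.546,0.82,0],0],
    [10,[-0.546,0.82,0],0],
    [10,[-0.546,0.82,0],0],
    [10,[-0.546,0.82,0],0],
    [10,[-0.546,0.82,0],0],
    [10,[0,0,0],0],
    [10,[0,0,0],0]
  ]
}}

```text
time_s: 7.7
eef_pos: [0.626, 0.0649, 0.1779]
orientation: [-0.001, 0.843, 0.538, -0.0]
wrist_force: [-1.1, -0.3, -3.1]
finger_gap: 0.271
gripper_force: 40.0
```

Run:
```python
from h import *
go(.627,.0648,.175)
snap('side','side2'); snap('top','top2')
s=cv2.imread('pics/side2.png');t=cv2.imread('pics/top2.png')
a=cv2.resize(s[160:260,230:360],None,fx=4,fy=4,interpolation=cv2.INTER_CUBIC); b=cv2.resize(t[130:230,290:355],None,fx=4,fy=4,interpolation=cv2.INTER_CUBIC)
cv2.imwrite('pics/crop3.png',np.hstack([a,b]))
```

```text
t 7.7 pos [0.626  0.0649 0.1779] toolY -24.95 q6 0.36 tilt 0.08 units [0.012 0.037 0.114] twist 0 F [-1.12 -0.28 -3.1 ] gap 0.271 grip 40.0
```

View pics/crop3.png

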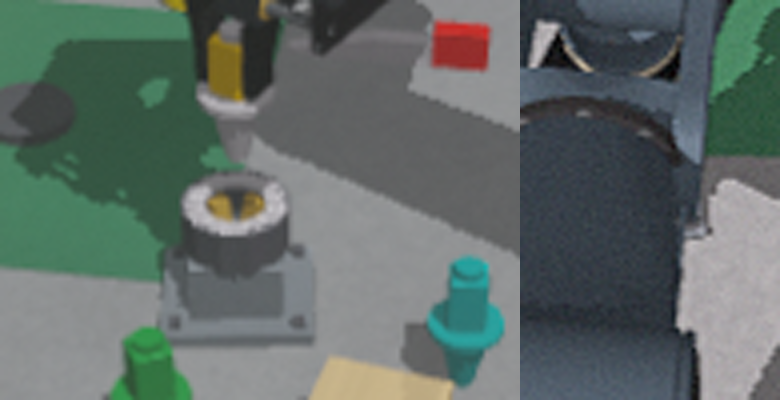

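The side crop shows the die upright in the fingers, flange from x=197 to 273 at about y=98. The rim's outer ring runs from x=181 to 291, centred near (236,203). I'll check both by projection.

```bash
cat >> h.py <<'E'
def proj(n,P):
    m=env.camera_model(n); T=np.linalg.inv(m['world_from_camera']); c=np.atleast_2d(P)@T[:3,:3].T+T[:3,3]; c=c*[1,-1,-1]
    K=np.array([[m['fx'],0,m['cx']],[0,m['fy'],m['cy']],[0,0,1.]])
    return cv2.projectPoints(c,np.zeros(3),np.zeros(3),K,np.array(m['dist_coeffs'],float))[0][:,0]
E
python3 - <<'E'
from h import *
th=np.linspace(0,2*np.pi,60)
def ring(x,y,z,r): return np.c_[x+r*np.cos(th),y+r*np.sin(th),np.full(60,z)]
im=cv2.resize(cv2.imread('pics/side2.png')[160:260,230:360],None,fx=6,fy=6,interpolation=cv2.INTER_CUBIC)
def draw(im,n,x0,y0,P,c): cv2.polylines(im,[np.round(((proj(n,P)+.5-[x0,y0])*6)).astype(np.int32)],True,c,1)
def dw(r,c): draw(im,'side',230,160,r,c)
dw(ring(.626,.0649,.167,.024),(0,0,255)); dw(ring(.626,.0649,.173,.024),(0,0,255)); dw(ring(.626,.0649,.121,.007),(0,0,255))
dw(ring(.627,.0648,.084,.0345),(255,0,0)); dw(ring(.627,.0648,.084,.0195),(255,0,0))
im2=cv2.resize(cv2.imread('pics/top0.png')[150:200,290:350],None,fx=6,fy=6,interpolation=cv2.INTER_CUBIC)
draw(im2,'top',290,150,ring(.627,.0648,.084,.0345),(255,0,0)); draw(im2,'top',290,150,ring(.627,.0648,.084,.0195),(255,0,0))
a=np.radians(8);R=np.array([[np.cos(a),-np.sin(a)],[np.sin(a),np.cos(a)]])
f=np.array([[.05,.045],[.05,-.045],[-.05,-.045],[-.05,.045]])@R.T+[.627,.0648]
draw(im2,'top',290,150,np.c_[f,np.full(4,.012)],(0,255,255)); dw(np.c_[f,np.full(4,.012)],(0,255,255))
o=np.zeros((600,800,3),np.uint8); o[:,:440]=im[:,70:510]; o[:300,440:]=im2; cv2.imwrite('pics/crop4.png',o)
E
```

```text
(no output)
```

View pics/crop4.png

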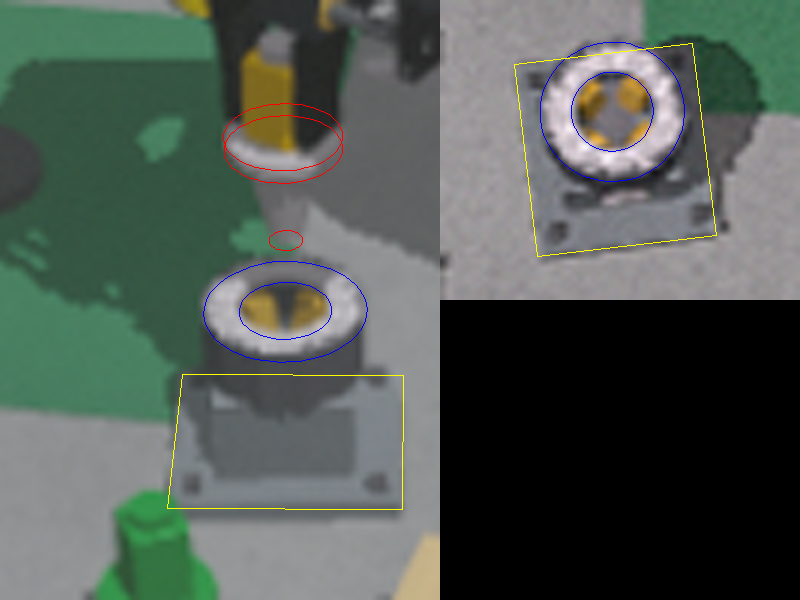

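The overlaid rim, foot (8° yaw) and die flange all match the picture within about 1 mm. I'll lower the die into the mouth.

Request:
{"api": "play_rows", "payload": {
  "increments": [
    [10,[0.01,0.035,0.4],0],
    [10,[0,0,0.5],0],
    [10,[0,0,0.5],0],
    [10,[0,0,0.5],0],
    [10,[0,0,0.5],0],
    [10,[0,0,0.3],0],
    [10,[0,0,0.12],0],
    [10,[0,0,0],0]
  ]
}}

```text
time_s: 8.8
eef_pos: [0.6281, 0.0643, 0.1077]
orientation: [0.001, 0.843, 0.538, 0.0]
wrist_force: [2.3, -1.6, -2.4]
finger_gap: 0.273
gripper_force: 40.0
```

Run:
```python
from h import *
go(.627,.0648,.095)
```

```text
t 8.8 pos [0.6281 0.0643 0.1077] toolY -24.92 q6 0.36 tilt 0.09 units [-0.001 -0.05   0.508] twist 0 F [ 2.29 -1.62 -2.4 ] gap 0.273 grip 40.0
```

Request:
{"api": "play_rows", "payload": {
  "increments": [
    [10,[0,0,0.06],0],
    [10,[0,0,0.016],0.18],
    [10,[0,0,0.016],0.18],
    [10,[0,0,0.016],0.18],
    [10,[0,0,0.016],0.18],
    [10,[0,0,0.016],-0.18],
    [10,[0,0,0.016],-0.18],
    [10,[0,0,0.016],-0.18],
    [10,[0,0,0.016],-0.18],
    [10,[0,0,0.016],-0.18],
    [10,[0,0,0.016],-0.18],
    [10,[0,0,0.016],-0.18]
  ]
}}

```text
time_s: 10.3
eef_pos: [0.6284, 0.0633, 0.1025]
orientation: [0.002, 0.667, 0.745, -0.0]
wrist_force: [1.0, -4.0, 0.6]
finger_gap: 0.274
gripper_force: 40.0
```

Run:
```python
from h import *
go(.627,.0648,.095)
```

```text
t 10.3 pos [0.6284 0.0633 0.1025] toolY 6.38 q6 -0.18 tilt 0.2 units [ 0.067 -0.051  0.301] twist 0 F [ 1.   -4.02  0.62] gap 0.274 grip 40.0
```

Request:
{"api": "play_rows", "payload": {
  "increments": [
    [10,[-0.03,0.02,0.014],-0.18],
    [10,[0,0,0.014],0.18],
    [10,[0,0,0.014],0.18],
    [10,[0,0,0.014],0.18],
    [10,[0,0,0.014],0.18],
    [10,[0,0,0.014],0.18],
    [10,[0,0,0.014],0.18],
    [10,[0,0,0.014],0.18],
    [10,[0,0,0.014],0.18],
    [10,[0,0,0.014],-0.18],
    [10,[0,0,0.014],-0.18],
    [10,[0,0,0.014],-0.18]
  ]
}}

```text
time_s: 11.8
eef_pos: [0.6289, 0.0629, 0.0991]
orientation: [0.001, 0.887, 0.462, 0.001]
wrist_force: [-0.5, -3.4, 3.6]
finger_gap: 0.27
gripper_force: 40.0
```

Run:
```python
from h import *
go(.627,.0648,.095)
```

```text
t 11.8 pos [0.6289 0.0629 0.0991] toolY -34.91 q6 0.53 tilt 0.17 units [ 0.02  -0.108  0.162] twist 0 F [-0.48 -3.4   3.64] gap 0.27 grip 40.0
```

Request:
{"api": "play_rows", "payload": {
  "increments": [
    [10,[-0.03,0.02,0.013],-0.18],
    [10,[0,0,0.013],-0.18],
    [10,[0,0,0.013],-0.18],
    [10,[0,0,0.013],-0.18],
    [10,[0,0,0.013],-0.18],
    [10,[0,0,0.013],0.18],
    [10,[0,0,0.013],0.18],
    [10,[0,0,0.013],0.18]
  ]
}}

```text
time_s: 12.8
eef_pos: [0.6285, 0.0627, 0.0969]
orientation: [0.001, 0.793, 0.61, 0.0]
wrist_force: [-0.6, -1.0, 6.4]
finger_gap: 0.274
gripper_force: 40.0
```

Run:
```python
from h import *
go(.627,.0648,.095)
```

```text
t 12.8 pos [0.6285 0.0627 0.0969] toolY -14.87 q6 0.18 tilt 0.12 units [ 0.064 -0.08   0.076] twist 0 F [-0.58 -0.99  6.38] gap 0.274 grip 40.0
```

Request:
{"api": "play_rows", "payload": {
  "increments": [
    [10,[0,0,0.012],0.18],
    [10,[0,0,0.012],0.18],
    [10,[0,0,0.012],0.18],
    [10,[0,0,0.012],0.18],
    [10,[0,0,0.012],0.18],
    [10,[0,0,0.01],-0.18]
  ]
}}

```text
time_s: 13.55
eef_pos: [0.6291, 0.0625, 0.0957]
orientation: [0.001, 0.956, 0.295, 0.001]
wrist_force: [-0.7, -2.2, 7.1]
finger_gap: 0.272
gripper_force: 40.0
```

Run:
```python
from h import *
go(.627,.0648,.095)
```

```text
t 13.55 pos [0.6291 0.0625 0.0957] toolY -55.74 q6 0.9 tilt 0.19 units [-0.017 -0.125  0.026] twist 0 F [-0.71 -2.21  7.15] gap 0.272 grip 40.0
```

Request:
{"api": "play_rows", "payload": {
  "increments": [
    [10,[0,0,0.01],-0.18],
    [10,[0,0,0.01],-0.18],
    [10,[0,0,0.01],-0.18],
    [10,[0,0,0.01],-0.18]
  ]
}}

```text
time_s: 14.05
eef_pos: [0.6289, 0.0627, 0.095]
orientation: [0.001, 0.79, 0.613, 0.001]
wrist_force: [-1.5, -1.1, 10.9]
finger_gap: 0.272
gripper_force: 40.0
```

Request:
{"api": "play_rows", "payload": {
  "increments": [
    [10,[0,0,0.01],-0.18],
    [10,[0,0,0.01],-0.18]
  ]
}}

```text
time_s: 14.3
eef_pos: [0.6287, 0.0627, 0.095]
orientation: [0.001, 0.667, 0.745, 0.001]
wrist_force: [-1.7, -2.6, 13.0]
finger_gap: 0.268
gripper_force: 40.0
```

Request:
{"api": "play_rows", "payload": {
  "increments": [
    [10,[0,0,0.01],-0.18],
    [10,[0,0,0.008],0.18],
    [10,[0,0,0],0.18]
  ]
}}

```text
time_s: 14.68
eef_pos: [0.6285, 0.0627, 0.0947]
orientation: [0.001, 0.734, 0.679, 0.0]
wrist_force: [-2.7, -1.4, 14.1]
finger_gap: 0.271
gripper_force: 40.0
```

Run:
```python
from h import *
go(.627,.0648,.095)
p,d=snap('side','side3')
import numpy as np
th=np.linspace(0,2*np.pi,60)
im=cv2.resize(p[160:230,250:330,::-1],None,fx=8,fy=8,interpolation=cv2.INTER_CUBIC)
for z in(.084,.090):
    P=np.c_[.6287+.024*np.cos(th),.0635+.024*np.sin(th),np.full(60,z)]
    cv2.polylines(im,[np.round((proj('side',P)+.5-[250,160])*8).astype(np.int32)],True,(0,0,255),1)
cv2.imwrite('pics/crop5.png',im)
```

```text
t 14.68 pos [0.6285 0.0627 0.0947] toolY -4.51 q6 0.0 tilt 0.15 units [ 0.08  -0.068 -0.01 ] twist 0 F [-2.67 -1.39 14.1 ] gap 0.271 grip 40.0
```

View pics/crop5.png

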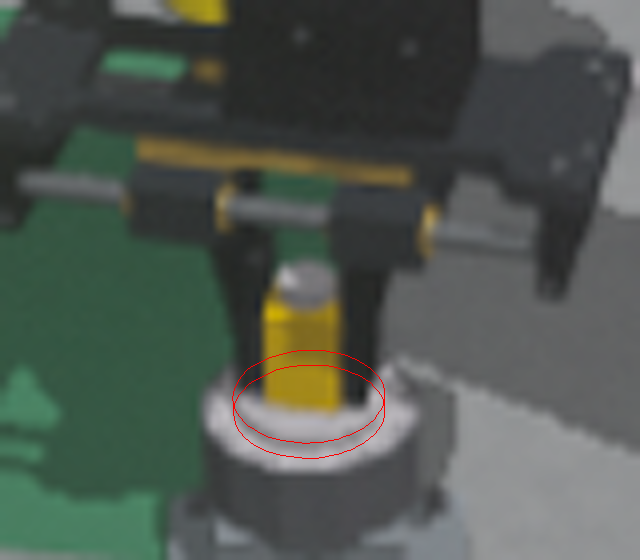

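Request:
{"api": "play_rows", "payload": {
  "increments": [
    [10,[0,0,0.008],0.18],
    [10,[0,0,0.008],0.18],
    [10,[0,0,0],0.18],
    [10,[0,0,0],0.18]
  ]
}}

```text
time_s: 15.22
eef_pos: [0.6289, 0.0625, 0.0946]
orientation: [0.001, 0.926, 0.377, 0.001]
wrist_force: [-3.5, -2.8, 15.0]
finger_gap: 0.272
gripper_force: 40.0
```

Request:
{"api": "play_rows", "payload": {
  "increments": [
    [10,[0,0,0],-0.18],
    [10,[0,0,0],-0.18],
    [10,[0,0,0],-0.18],
    [10,[0,0,0],-0.18]
  ]
}}

```text
time_s: 15.72
eef_pos: [0.6289, 0.0627, 0.0946]
orientation: [0.001, 0.732, 0.682, 0.001]
wrist_force: [-3.3, -2.2, 14.9]
finger_gap: 0.272
gripper_force: 40.0
```

Request:
{"api": "play_rows", "payload": {
  "increments": [
    [60,[0,0,0],0],
    [60,[0,0,0],0],
    [60,[0,0,0],0],
    [60,[0,0,0],0],
    [60,[0,0,-0.5],0],
    [60,[0,0,-1],0],
    [60,[0,0,-1],0],
    [60,[0,0,-1],0],
    [60,[0,0,-1],0]
  ]
}}

```text
time_s: 16.85
eef_pos: [0.6283, 0.063, 0.2049]
orientation: [0.0, 0.733, 0.68, 0.0]
wrist_force: [0.0, -0.2, 0.3]
finger_gap: 0.6
gripper_force: 0.0
```

Run:
```python
from h import *
go(.505,-.242,.2,-90)
p,d=snap('side','side4'); V=cloud('side',d)
th=np.linspace(0,2*np.pi,60)
im=cv2.resize(p[150:230,240:340,::-1],None,fx=6,fy=6,interpolation=cv2.INTER_CUBIC)
for z in(.084,.090):
    P=np.c_[.6287+.024*np.cos(th),.0635+.024*np.sin(th),np.full(60,z)]
    cv2.polylines(im,[np.round((proj('side',P)+.5-[240,150])*6).astype(np.int32)],True,(0,0,255),1)
cv2.imwrite('pics/crop6.png',im)
w=V[185:235,255:325].reshape(-1,3); r=np.hypot(w[:,0]-.628,w[:,1]-.0637)
for a,b in((0,.008),(.0275,.033)):
    m=w[(r>=a)&(r<b)&(w[:,2]>.07)]; print(a,len(m),np.percentile(m[:,2],[10,50,90]).round(4),m.mean(0).round(4))
m=w[(r>.014)&(r<.023)&(w[:,2]>.07)&(w[:,2]<.1)]; print('flange',len(m),np.percentile(m[:,2],[10,50,75,90]).round(4))
m=w[w[:,2]>.119]
if len(m): print('boss',m.mean(0))
```

```text
t 16.85 pos [0.6283 0.063  0.2049] toolY -4.31 q6 -0.0 tilt 0.08 units [-12.538  -4.003   0.19 ] twist 1.496 F [ 0.05 -0.18  0.33] gap 0.6 grip 0.0
0 31 [0.1275 0.1324 0.1349] [0.6274 0.0654 0.1297]
0.0275 122 [0.0728 0.0827 0.085 ] [0.6232 0.0783 0.0809]
flange 107 [0.0832 0.0891 0.0902 0.0915]
boss [0.62792196 0.06754109 0.12805222]
```

View pics/crop6.png

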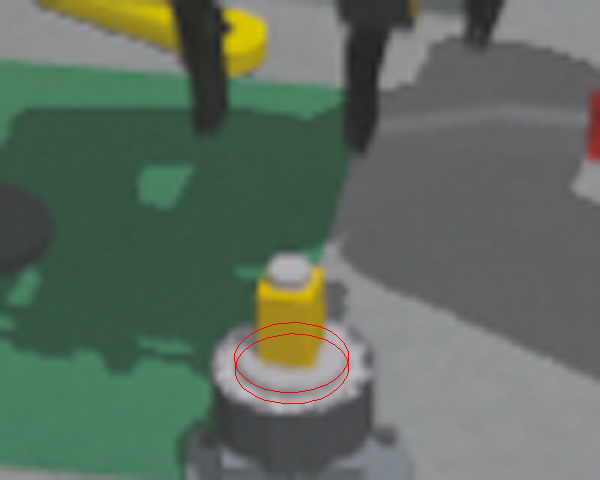

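The side crop shows the flange flush on the rim and the fingers clear of the die. In depth the flange top is about 6 mm above the rim, as it should be. Next, the wedge.

Request:
{"api": "play_rows", "payload": {
  "increments": [
    [60,[-0.964,-0.308,0],0],
    [60,[-0.964,-0.308,0],0],
    [60,[-0.964,-0.308,0],0],
    [60,[-0.964,-0.308,0],0],
    [60,[-0.964,-0.308,0],0],
    [60,[-0.964,-0.308,0],0],
    [60,[-0.964,-0.308,0],0],
    [60,[-0.964,-0.308,0],0],
    [60,[-0.964,-0.308,0],0],
    [60,[-0.964,-0.308,0],0],
    [60,[-0.964,-0.308,0],0],
    [60,[-0.964,-0.308,0],0]
  ]
}}

```text
time_s: 18.4
eef_pos: [0.514, -0.2193, 0.2034]
orientation: [0.0, 0.733, 0.68, 0.0]
wrist_force: [0.6, 0.3, 0.6]
finger_gap: 0.601
gripper_force: 0.0
```

Request:
{"api": "play_rows", "payload": {
  "increments": [
    [60,[-0.964,-0.308,0],0],
    [60,[0,0,0],0.187],
    [60,[0,0,0],0.187],
    [60,[0,0,0],0.187],
    [60,[0,0,0],0.187],
    [60,[0,0,0],0.187],
    [60,[0,0,0],0.187],
    [60,[0,0,0],0.187],
    [60,[0,0,0],0.187],
    [60,[0,0,0],0],
    [60,[0,0,0],0]
  ]
}}

```text
time_s: 19.77
eef_pos: [0.5047, -0.2419, 0.2033]
orientation: [0.0, 1.0, 0.001, 0.0]
wrist_force: [0.0, -0.8, -0.2]
finger_gap: 0.598
gripper_force: 0.0
```

Run:
```python
from h import *
go(.505,-.242,.006,-91)
```

```text
t 19.77 pos [ 0.5047 -0.2419  0.2033] toolY -89.86 q6 0.92 tilt 0.01 units [1.100e-02 4.000e-03 7.891e+00] twist 0.02 F [ 0.03 -0.75 -0.24] gap 0.598 grip 0.0
```

Request:
{"api": "play_rows", "payload": {
  "increments": [
    [60,[0,0,0.97],0.02],
    [60,[0,0,0.97],0],
    [60,[0,0,0.97],0],
    [60,[0,0,0.97],0],
    [60,[0,0,0.97],0],
    [60,[0,0,0.97],0],
    [60,[0,0,0.97],0],
    [60,[0,0,0.75],0],
    [60,[0,0,0.32],0],
    [60,[0,0,0],0],
    [60,[0,0,0],0]
  ]
}}

```text
time_s: 21.15
eef_pos: [0.5052, -0.2422, 0.0075]
orientation: [0.0, 1.0, -0.01, 0.001]
wrist_force: [0.3, 0.1, -0.0]
finger_gap: 0.604
gripper_force: 0.0
```

Request:
{"api": "play_rows", "payload": {
  "increments": [
    [30,[0,0,0],0],
    [5,[0,0,0],0],
    [5,[0,0,0],0],
    [5,[0,0,0],0],
    [5,[0,0,0],0],
    [5,[0,0,0],0],
    [5,[0,0,0],0]
  ],
  "squeeze": 50
}}

```text
time_s: 22.02
eef_pos: [0.5049, -0.2422, 0.0069]
orientation: [0.0, 1.0, -0.01, 0.0]
wrist_force: [-0.4, -1.5, 2.3]
finger_gap: 0.201
gripper_force: 49.8
```

Request:
{"api": "play_rows", "payload": {
  "increments": [
    [5,[0,0,-0.5],0],
    [5,[0,0,-1],0],
    [5,[0,0,-1],0],
    [5,[0,0,-0.5],0],
    [5,[0,0,0],0],
    [5,[0,0,0],0]
  ]
}}

```text
time_s: 22.78
eef_pos: [0.504, -0.2413, 0.0811]
orientation: [-0.001, 1.0, -0.01, -0.001]
wrist_force: [0.0, -0.1, -1.9]
finger_gap: 0.204
gripper_force: 49.8
```

Run:
```python
from h import *
c,s=np.cos(np.radians(8.2)),np.sin(np.radians(8.2))
hx,hy=.6278,.0637
go(hx-.185*c,hy-.185*s,.08,-81.8)
p,d=snap('top','top3'); W=cloud('top',d); w=W[165:230,405:440].reshape(-1,3)
im=p[165:230,405:440].reshape(-1,3).astype(int)
k=(w[:,2]>.05)&(w[:,2]<.125); w=w[k]
for a in np.arange(.47,.67,.02):
    m=w[(w[:,0]>a)&(w[:,0]<a+.02)&(w[:,2]<.1)]; print(round(a,2),len(m),m.mean(0).round(4) if len(m) else '')
print('nose pred px',proj('top',[.643,-.244,.073]))
cv2.imwrite('pics/crop7.png',cv2.resize(p[160:235,395:450,::-1],None,fx=8,fy=8,interpolation=cv2.INTER_CUBIC))
```

```text
t 22.77 pos [ 0.504  -0.2413  0.0811] toolY -91.16 q6 0.94 tilt 0.11 units [ -2.596 -11.094   0.059] twist -0.163 F [ 0.02 -0.1  -1.91] gap 0.204 grip 49.8
0.47 0 
0.49 0 
0.51 0 
0.53 0 
0.55 0 
0.57 0 
0.59 10 [ 0.6056 -0.2361  0.0809]
0.61 35 [ 0.6208 -0.2399  0.0808]
0.63 19 [ 0.6355 -0.2424  0.0773]
0.65 0 
0.67 0 
nose pred px [[424.96480944 165.60284726]]
```

View pics/crop7.png

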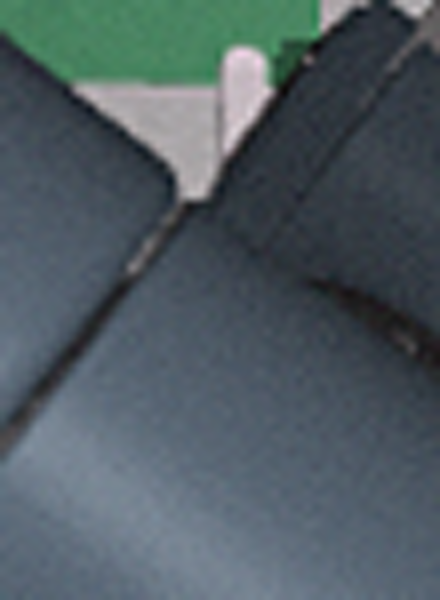

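The nose tip in the crop at (243,45), which is pixel (425.4,165.6), matches the prediction, so the wedge sits straight in the grip. Now I'll check the gripper's clearance over the turquoise piece.

Run:
```python
from h import *
V=cloud('side',np.load('pics/side0.npy')); W=cloud('top',np.load('pics/top0.npy'))
for n,w in(('s',V[215:260,330:362]),('t',W[205:235,285:312])):
    w=w.reshape(-1,3); m=w[w[:,2]>.06]; print(n,len(m),m.mean(0).round(3),np.nanpercentile(m[:,2],[50,95,100]).round(3))
    m=w[w[:,2]>.03]; print(m.min(0).round(3),m.max(0).round(3))
```

```text
s 229 [0.481 0.146 0.077] [0.075 0.096 0.099]
[0.453 0.099 0.031] [0.509 0.205 0.099]
t 85 [0.473 0.12  0.089] [0.09  0.098 0.1  ]
[0.452 0.097 0.041] [0.499 0.144 0.1  ]
```

Request:
{"api": "play_rows", "payload": {
  "increments": [
    [5,[0,0,0],-0.163],
    [5,[0,0,0],0]
  ]
}}

```text
time_s: 23.08
eef_pos: [0.5041, -0.2415, 0.0808]
orientation: [-0.001, 0.998, 0.07, -0.001]
wrist_force: [1.2, 0.8, -1.6]
finger_gap: 0.2
gripper_force: 49.8
```

Run:
```python
from h import *
c,s=np.cos(np.radians(8.2)),np.sin(np.radians(8.2))
hx,hy=.6278,.0640
go(hx-.185*c,hy-.185*s,.08,-81.8)
```

```text
t 23.07 pos [ 0.5041 -0.2415  0.0808] toolY -81.92 q6 0.78 tilt 0.12 units [ -0.785 -11.386   0.05 ] twist -0.002 F [ 1.16  0.79 -1.63] gap 0.2 grip 49.8
```

Request:
{"api": "play_rows", "payload": {
  "increments": [
    [5,[-0.4,-0.95,0],0],
    [5,[-0.4,-0.95,0],0],
    [5,[0,-0.95,0],0],
    [5,[0,-0.95,0],0],
    [5,[0,-0.95,0],0],
    [5,[0,-0.95,0],0],
    [5,[0,-0.95,0],0],
    [5,[0,-0.95,0],0],
    [5,[0,-0.95,0],0],
    [5,[0,-0.95,0],0],
    [5,[0,-0.95,0],0],
    [5,[0,-0.95,0],0]
  ]
}}

```text
time_s: 24.58
eef_pos: [0.4447, 0.0389, 0.0818]
orientation: [0.0, 0.997, 0.071, 0.001]
wrist_force: [-0.3, -0.3, -1.8]
finger_gap: 0.204
gripper_force: 49.8
```

Request:
{"api": "play_rows", "payload": {
  "increments": [
    [5,[0,0,0.6],0],
    [5,[0,0,0.6],0],
    [5,[0,0,0.3],0],
    [5,[0,0,0],0],
    [5,[0,0,0],0]
  ]
}}

```text
time_s: 25.2
eef_pos: [0.4447, 0.0374, 0.0445]
orientation: [0.0, 0.997, 0.071, 0.0]
wrist_force: [0.1, 0.8, -1.5]
finger_gap: 0.201
gripper_force: 49.8
```

Run:
```python
from h import *
c,s=np.cos(np.radians(8.2)),np.sin(np.radians(8.2))
hx,hy=.6278,.0640
go(hx-.185*c,hy-.185*s,.037,-81.8)
p,d=snap('side','side5');p2,d2=snap('top','top5')
th=np.linspace(0,2*np.pi,60)
a=cv2.resize(p[180:270,250:370,::-1],None,fx=6,fy=6,interpolation=cv2.INTER_CUBIC)
n=np.array([hx-.047*c,hy-.047*s,.032]); q=(proj('side',n)[0]+.5-[250,180])*6
cv2.circle(a,tuple(int(v) for v in q),4,(0,0,255),1)
cv2.imwrite('pics/crop8.png',a)
print(q, proj('top',n))
```

```text
t 25.2 pos [0.4447 0.0374 0.0445] toolY -81.83 q6 1.26 tilt 0.05 units [ 0.    -0.007  0.302] twist -0.001 F [ 0.07  0.8  -1.48] gap 0.201 grip 49.8
[344.35920158 283.44197163] [[320.69892453 187.70268962]]
```

View pics/crop8.png

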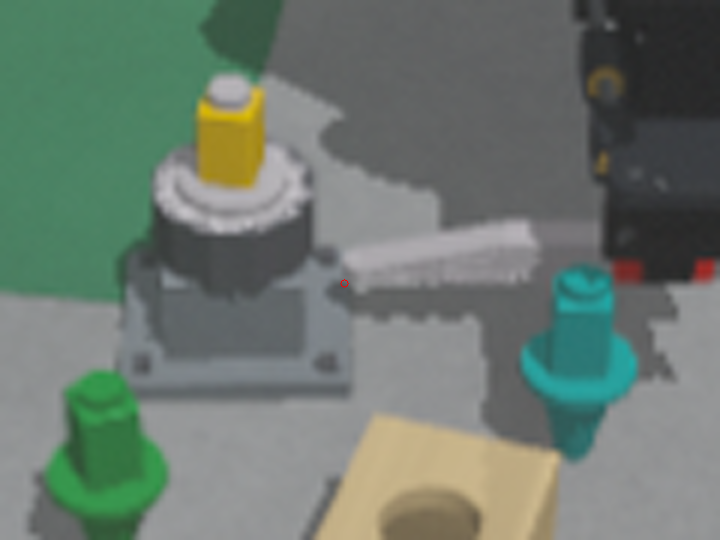

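Request:
{"api": "play_rows", "payload": {
  "increments": [
    [5,[0,-0.007,0.28],0],
    [5,[0,0,0],0],
    [5,[0.15,0,0],0],
    [5,[0.15,0,0],0],
    [5,[0.15,0,0],0],
    [5,[0.15,0,0],0],
    [5,[0.15,0,0],0],
    [5,[0.15,0,0],0],
    [5,[0.15,0,0],0],
    [5,[0,0,0],0],
    [5,[0,0,0],0]
  ]
}}

```text
time_s: 26.68
eef_pos: [0.47, 0.0413, 0.0372]
orientation: [-0.0, 0.997, 0.071, -0.0]
wrist_force: [0.3, -0.1, -1.4]
finger_gap: 0.207
gripper_force: 49.8
```

Run:
```python
from h import *
c,s=np.cos(np.radians(8.2)),np.sin(np.radians(8.2))
hx,hy=.6278,.0640
go(hx-.074*c,hy-.074*s,.036,-81.8); print(env.observe()['moment'])
```

```text
t 26.68 pos [0.47   0.0413 0.0372] toolY -81.82 q6 1.28 tilt 0.03 units [3.417e+00 2.000e-03 4.700e-02] twist -0.0 F [ 0.26 -0.08 -1.36] gap 0.207 grip 49.8
[-0.05840769  0.20420553 -0.0596211 ]
```

Request:
{"api": "play_rows", "payload": {
  "increments": [
    [5,[0.15,0,0],0],
    [5,[0.15,0,0],0],
    [5,[0.15,0,0],0],
    [5,[0.15,0,0],0],
    [5,[0,0,0.03],0],
    [5,[0,0,0.04],0],
    [5,[0,0,0],0]
  ]
}}

```text
time_s: 27.55
eef_pos: [0.4847, 0.0435, 0.0354]
orientation: [-0.0, 0.997, 0.071, -0.0]
wrist_force: [0.1, 0.1, -2.0]
finger_gap: 0.203
gripper_force: 49.8
```

Request:
{"api": "play_rows", "payload": {
  "increments": [
    [5,[0.12,0,0.01],0],
    [5,[0.12,0,0],0],
    [5,[0.12,0,0],0],
    [5,[0.12,0,0],0],
    [5,[0.12,0,0],0]
  ]
}}

```text
time_s: 28.18
eef_pos: [0.5002, 0.0456, 0.0352]
orientation: [0.0, 0.997, 0.071, 0.0]
wrist_force: [-0.4, -0.5, -1.9]
finger_gap: 0.199
gripper_force: 49.8
```

Request:
{"api": "play_rows", "payload": {
  "increments": [
    [5,[0.1,0,0],0],
    [5,[0.1,0,0],0],
    [5,[0.1,0,0],0],
    [5,[0.1,0,0],0],
    [5,[0.1,0,0],0],
    [5,[0.1,0,0],0]
  ]
}}

```text
time_s: 28.92
eef_pos: [0.5126, 0.0479, 0.035]
orientation: [-0.0, 0.997, 0.071, -0.003]
wrist_force: [-6.5, -2.3, 0.5]
finger_gap: 0.202
gripper_force: 49.8
```

Request:
{"api": "play_rows", "payload": {
  "increments": [
    [5,[0.1,0,0],0],
    [5,[0.1,0,0],0],
    [5,[0.1,0,0],0],
    [5,[0.1,0,0],0],
    [5,[0.1,0,0],0],
    [5,[0.1,0,0],0]
  ]
}}

```text
time_s: 29.68
eef_pos: [0.5161, 0.0496, 0.0343]
orientation: [-0.001, 0.997, 0.071, -0.014]
wrist_force: [-21.3, -9.3, 10.7]
finger_gap: 0.205
gripper_force: 50.1
```

Run:
```python
from h import *
c,s=np.cos(np.radians(8.2)),np.sin(np.radians(8.2))
hx,hy=.6278,.0640
go(hx-.074*c,hy-.074*s,.036,-81.8); print(env.observe()['moment'])
```

```text
t 29.68 pos [0.5161 0.0496 0.0343] toolY -81.81 q6 1.31 tilt 1.62 units [ 1.541  0.068 -0.113] twist -0.0 F [-21.3   -9.26  10.71] gap 0.205 grip 50.1
[-1.64120133  3.29264505 -0.48835173]
```

Request:
{"api": "play_rows", "payload": {
  "increments": [
    [5,[0.05,0.06,-0.06],0],
    [5,[0.05,0.03,-0.03],0],
    [5,[0.05,0,0],0],
    [5,[0.05,0,0],0]
  ],
  "squeeze": 60
}}

```text
time_s: 30.18
eef_pos: [0.5208, 0.0492, 0.0351]
orientation: [-0.002, 0.997, 0.072, -0.015]
wrist_force: [-18.1, -4.0, 1.8]
finger_gap: 0.202
gripper_force: 59.9
```

Run:
```python
from h import *
c,s=np.cos(np.radians(8.2)),np.sin(np.radians(8.2))
hx,hy=.6278,.0640
go(hx-.074*c,hy-.074*s,.036,-81.8); print(env.observe()['moment'])
p,d=snap('side','side6')
cv2.imwrite('pics/crop9.png',cv2.resize(p[170:260,260:360,::-1],None,fx=6,fy=6,interpolation=cv2.INTER_CUBIC))
V=cloud('side',d);w=V[180:235,265:312].reshape(-1,3);r=np.hypot(w[:,0]-.628,w[:,1]-.0637)
m=w[(r<.012)&(w[:,2]>.12)];print('top',np.percentile(m[:,2],[50,90]))
```

```text
t 30.18 pos [0.5208 0.0492 0.0351] toolY -81.75 q6 1.31 tilt 1.7 units [ 1.357  0.026 -0.076] twist 0.001 F [-18.09  -4.     1.76] gap 0.202 grip 59.9
[-0.71536512  2.75992762 -0.1639709 ]
top [0.13107634 0.13533682]
```

View pics/crop9.png

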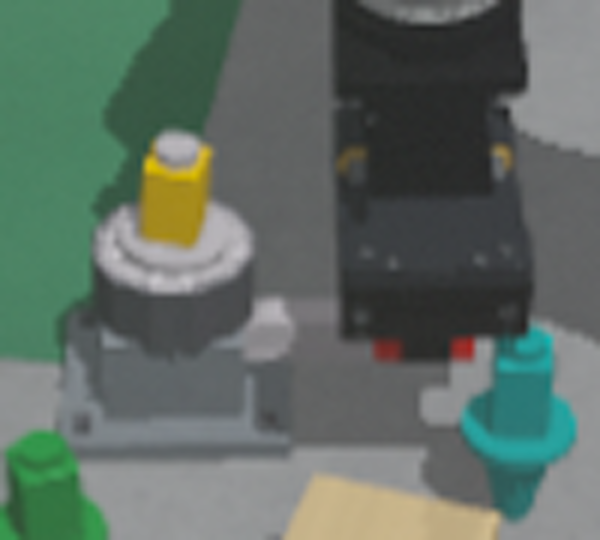

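The crop shows the wedge in the slot with the handle still gripped, and the die upright and just starting to rise. The lateral correction cut the rubbing force, so I'll keep driving.

Request:
{"api": "play_rows", "payload": {
  "increments": [
    [5,[0.1,0.01,-0.01],0],
    [5,[0.1,0,0],0],
    [5,[0.1,0,0],0],
    [5,[0.1,0,0],0],
    [5,[0.1,0,0],0]
  ]
}}

```text
time_s: 30.85
eef_pos: [0.5412, 0.0505, 0.0357]
orientation: [-0.001, 0.997, 0.072, -0.007]
wrist_force: [-4.3, 0.5, -7.8]
finger_gap: 0.2
gripper_force: 59.9
```

Request:
{"api": "play_rows", "payload": {
  "increments": [
    [5,[0.1,0.01,0],0],
    [5,[0.1,0,0],0],
    [5,[0.1,0,0],0]
  ]
}}

```text
time_s: 31.22
eef_pos: [0.5544, 0.0507, 0.0374]
orientation: [-0.0, 0.997, 0.071, -0.001]
wrist_force: [-3.8, -0.3, -7.7]
finger_gap: 0.199
gripper_force: 59.9
```

Run:
```python
from h import *
c,s=np.cos(np.radians(8.2)),np.sin(np.radians(8.2))
hx,hy=.6278,.0640
go(hx-.074*c,hy-.074*s,.036,-81.8); print(env.observe()['moment'])
```

```text
t 31.23 pos [0.5544 0.0507 0.0374] toolY -81.82 q6 1.32 tilt 0.08 units [ 0.021 -0.107  0.057] twist -0.0 F [-3.82 -0.25 -7.74] gap 0.199 grip 59.9
[-0.18263996  1.26452619  0.02436107]
```

Request:
{"api": "play_rows", "payload": {
  "increments": [
    [5,[0,-0.05,0.05],0],
    [5,[0,0,0.03],0],
    [5,[0,0,0],0]
  ]
}}

```text
time_s: 31.6
eef_pos: [0.5563, 0.0518, 0.0364]
orientation: [0.0, 0.997, 0.071, 0.002]
wrist_force: [-0.4, 0.3, -6.5]
finger_gap: 0.201
gripper_force: 59.9
```

Run:
```python
from h import *
c,s=np.cos(np.radians(8.2)),np.sin(np.radians(8.2))
hx,hy=.6278,.0640
go(hx-.074*c,hy-.074*s,.036,-81.8)
p,d=snap('side','side7')
V=cloud('side',d);w=V[170:240,262:320].reshape(-1,3);r=np.hypot(w[:,0]-.628,w[:,1]-.0637)
m=w[(r<.009)&(w[:,2]>.125)];print('top',np.percentile(m[:,2],[50,90]))
m=w[(r>.014)&(r<.023)&(w[:,2]>.08)&(w[:,2]<.11)]; print('flange',len(m),np.percentile(m[:,2],[10,50,75,90]).round(4))
im=cv2.resize(p[160:260,255:345,::-1],None,fx=6,fy=6,interpolation=cv2.INTER_CUBIC)
th=np.linspace(0,2*np.pi,60)
for z in(.095,.101):
    P=np.c_[.6283+.024*np.cos(th),.0637+.024*np.sin(th),np.full(60,z)]
    cv2.polylines(im,[np.round((proj('side',P)+.5-[255,160])*6).astype(np.int32)],True,(0,0,255),1)
cv2.imwrite('pics/crop10.png',im)
```

```text
t 31.6 pos [0.5563 0.0518 0.0364] toolY -81.83 q6 1.32 tilt 0.21 units [-0.058 -0.075  0.015] twist -0.0 F [-0.45  0.3  -6.53] gap 0.201 grip 59.9
top [0.13941542 0.14399594]
flange 110 [0.0832 0.1005 0.104  0.106 ]
```

Request:
{"api": "play_rows", "payload": {
  "increments": [
    [5,[0,-0.03,0.03],0],
    [5,[0,0,0.02],0],
    [5,[0,0,0],0]
  ]
}}

```text
time_s: 32.02
eef_pos: [0.555, 0.0527, 0.0347]
orientation: [0.0, 0.997, 0.071, 0.001]
wrist_force: [0.7, 0.3, -3.6]
finger_gap: 0.199
gripper_force: 59.9
```

Request:
{"api": "play_rows", "payload": {
  "increments": [
    [60,[0,0,0],0],
    [60,[0,0,0],0],
    [60,[0,0,0],0],
    [60,[0,0,0],0],
    [60,[0,0,0],0]
  ]
}}

```text
time_s: 32.65
eef_pos: [0.5546, 0.0527, 0.0346]
orientation: [0.0, 0.997, 0.071, 0.0]
wrist_force: [0.4, -0.2, -0.3]
finger_gap: 0.586
gripper_force: 0.0
```

Request:
{"api": "play_rows", "payload": {
  "increments": [
    [60,[0,0,-0.3],0],
    [60,[0,0,-0.6],0],
    [60,[0,0,-1],0],
    [60,[0,0,-1],0],
    [60,[0,0,-1],0],
    [60,[0,0,-1],0],
    [60,[-0.8,0,0],0],
    [60,[0,0,0],0],
    [60,[0,0,0],0]
  ]
}}

```text
time_s: 33.78
eef_pos: [0.5354, 0.0498, 0.1575]
orientation: [0.0, 0.997, 0.071, 0.001]
wrist_force: [-0.4, -0.1, -0.2]
finger_gap: 0.599
gripper_force: 0.0
```

Run:
```python
from h import *
c,s=np.cos(np.radians(8.2)),np.sin(np.radians(8.2))
go(.55,.05,.036,-81.8)
p,d=snap('side','side8')
V=cloud('side',d);w=V[170:240,262:320].reshape(-1,3);r=np.hypot(w[:,0]-.628,w[:,1]-.0637)
m=w[(r<.012)&(w[:,2]>.13)];print('top',np.percentile(m[:,2],[50,90]),m.mean(0).round(4))
m=w[(r>.014)&(r<.023)&(w[:,2]>.08)&(w[:,2]<.11)]; print('flange',len(m),np.percentile(m[:,2],[10,50,75,90]).round(4))
pi=p.astype(int);k=(pi[...,0]>120)&(pi[...,1]<60)&(pi[...,2]<60)
w=V[k]; w=w[(abs(w[:,0]-.55)<.06)&(abs(w[:,1]-.05)<.06)]; print('handle',len(w),w.min(0).round(4),w.max(0).round(4),w.mean(0).round(4))
```

```text
t 33.77 pos [0.5354 0.0498 0.1575] toolY -81.83 q6 1.31 tilt 0.08 units [0.572 0.074 4.86 ] twist -0.0 F [-0.41 -0.08 -0.24] gap 0.599 grip 0.0
top [0.13898175 0.14431746] [0.6259 0.0674 0.1391]
flange 130 [0.0828 0.098  0.1008 0.1028]
handle 191 [0.5342 0.0426 0.0314] [0.5761 0.0669 0.0645] [0.5548 0.0589 0.0518]
```

Run:
```python
from h import *
def yc(f):
    c=cv2.imread(f'pics/{f}.png')[180:235,265:312].astype(int)
    k=(c[...,2]-c[...,0]>90)&(c[...,1]-c[...,0]>60)&(c[...,2]>110); v,u=np.nonzero(k); 
    return k.sum(),u.mean()+265,v.mean()+180,np.percentile(v,[3,97])+180
for f in('side4','side6','side7','side8'):
    V=cloud('side',np.load(f'pics/{f}.npy'))[170:240,262:320].reshape(-1,3);r=np.hypot(V[:,0]-.6275,V[:,1]-.0645)
    a=V[(r<.007)&(V[:,2]>.115)]; b=V[(r>.016)&(r<.022)&(V[:,1]>.064)&(V[:,2]>.08)&(V[:,2]<.11)]
    print(f,yc(f),np.median(a[:,2]).round(4),np.median(b[:,2]).round(4))
print(proj('side',[[.628,.064,.11],[.628,.064,.12]]))
```

```text
side4 (np.int64(138), np.float64(288.0869565217391), np.float64(203.21014492753622), array([197.  , 209.89])) 0.133 0.0884
side6 (np.int64(134), np.float64(288.67164179104475), np.float64(202.6492537313433), array([196., 209.])) 0.1347 0.09
side7 (np.int64(128), np.float64(291.53125), np.float64(199.453125), array([192., 206.])) 0.1403 0.1002
side8 (np.int64(132), np.float64(289.780303030303), np.float64(200.0909090909091), array([193.93, 206.  ])) 0.1418 0.0972
[[288.10750746 202.74551595]
 [288.01885192 199.53213639]]
```

```bash
python3 -c "
from bench import env
print(env.close_job())"
```

```text
the job is handed in; nothing more can be done
None
```

The job is handed in: the yellow die was seated flush with about 17 N of twisting push and let go, then the wedge lifted it about 10 mm (measured by camera) and was left in the slot with the die loose on it, robot clear. The judge's verdict was not shown, and I viewed 11 pictures against the limit of 10.

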